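Clip the rotor nut in and hold the dead-man lever half-way

TASK

Load the brass flanged rotor nut into the clip nest: push the red sprung jaw back, set the nut flange-down and flat on the nest floor against the dark V stop, and let go so that the jaw closes on it. Then press the yellow dead-man lever half-way down, until its pointer stands in the green band of the gauge, never down into the red, and keep it there: the program finishes while the arm is still holding the lever in the green. Leave the black locking collar, the silver retaining ring and the red threadlocker bottle where they are.

Things in the scene. Friction and masses are not known exactly. Their poses are not given: they have to be found in the camera images.
- nut: Brass rotor nut, loose, upright, about 0.22 kg. A round flange 40 mm in diameter and 12 mm thick at the bottom; above it a hexagon 30 mm across flats from 12 to 36 mm height, dark bore disc on top. Origin: centre of the underside; z up through the nut. One pair of flats faces along its x axis (+x and -x), the others every 60 degrees.
- nest: Clip nest, fixed to the bench: aluminium base 74 (x) by 130 mm (y -35 to +95), its top, the nest floor, 12 mm high. Origin: underside, below the seat centre. On the -y side a dark V stop of two plates, 7 mm high above the floor, 6 mm thick, centres the 40 mm flange on the seat. On the +y side the red sprung jaw; behind it a blue block (y 78 to 90 mm, 20 mm above the floor).
- nest_seat (a point): Point on the nest floor (12 mm above the bench) where the centre of the nut's underside rests when seated against the V stop. Axes as the nest's: +y points from the V stop to the sprung jaw.
- jaw (a joint): Travel of the red jaw along the nest's +y, m: 0 shut, 0.018 fully back, 0.007 on the seated nut. Shut, its face is 13 mm from the seat centre, so a nut dropped straight lands on it. 56 mm wide, 10 mm thick, top 17 mm above the floor. Spring 4 N at 0 plus 0.4 N/mm. The nut can push it back sideways with its underside 8 to 12 mm above the floor (over the V stop), then be lowered.
- jaw_face (a point): Point on the sprung jaw's face towards the nut, mid-width, 16 mm above the nest floor. Moves with the jaw.
- deadman: Dead-man unit, fixed to the bench: grey base 150 (x) by 90 mm (y -37 to +53), 16 mm high; origin at the underside. Lever hinged at x +55 mm, 60 mm high, running to -x; its yellow paddle, 40 (x) by 44 mm (y), is centred at x -45 mm, 100 mm from the hinge. Gauge plate 70 mm high at x -20, y +33 to +49 mm: white, green, white, red at the bottom; a black pointer on the lever passes it.
- lever (a joint): Lever angle, rad: 0 released, grows as the paddle is pressed down, stop at 0.34. Green band 0.11 to 0.21 (paddle 11 to 21 mm down), red from 0.26 on (26 mm down). It springs back when let go. Force at the paddle: 4 N at first movement, plus 0.35 N per mm, about 10 N in the middle of the green.
- lever_pad (a point): Centre of the top face of the yellow paddle, 70 mm above the bench when released. Moves with the lever; its z is the paddle's upper normal.
- collar: Black anodized locking collar, a ring 46 mm outside, 24 mm bore, 18 mm high, loose on the bench; leave alone. Origin: centre of its underside.
- retainer: Silver retaining ring, 56 mm outside, 42 mm inside, 6 mm high, loose on the bench; leave alone. Origin: centre of its underside.
- threadlock: Red threadlocker bottle with a white cap, 32 mm in diameter, 80 mm high, standing loose near the back rail; leave alone. Origin: centre of its underside.
There are look-alikes about, which are no part of the job. Of the things that look like the nut, the largest one is meant.

How it is judged (in metres and radians):
On the way, in this order (a step that is already met when the one before it is completed fails the run):
1. the nut sits flat on the nest floor against the V stop, the jaw has closed on it and the robot has let go of it (horizontal distance between nut and nest_seat below 0.005 m and z of nut in the frame of nest_seat below 0.003 m and angle between nut's own z axis and vertical below 0.1 rad and value of joint jaw between 0.004 and 0.011 m and contact force between the fingers and nut below 0.1 N), for 0.2 s.
2. the arm holds the dead-man lever in the green band (value of joint lever between 0.11 and 0.21 rad and contact force between any of the fingers, the arm and deadman above 3 N), for 0.5 s.
At the end, for the whole second after the job is handed in: Arm presses the lever (over 3 N) at 0.11 to 0.21 rad, the green band; the nut stands upright and still in the nest, centre within 5 mm of the seat, underside within 3 mm of the floor, the jaw closed on it (travel 4 to 11 mm), fingers off it (all of step 1 and all of step 2 and linear speed of nut below 0.02 m/s); the arm keeps its last pose, push and grip.
It fails at once if the dead-man lever goes down into the red (value of joint lever above 0.26 rad).
It fails at once if the collar, the retaining ring or the bottle is shifted by more than 25 mm or knocked over (distance of any of collar, retainer, threadlock from where it was at the start of the episode above 0.025 m or angle between threadlock's own z axis and vertical above 0.5 rad).
It also fails if it takes over 48 s, if anything falls off the work surface, if the arm or the gripper's body presses on something with over 40 N, if the wrist force passes 120 N, or if a joint passes its speed limit or range.

ROBOT

A 6-joint arm with a two-finger parallel gripper is mounted at the origin on the work surface. World frame = base frame: x ahead of the robot, y to its left, z up, the work surface at z = 0. Lengths are in mm, angles in degrees, forces in N, time in s.
With the tool pointing down it reaches from about 375 to 975 mm from the base axis. Payload 3.8 kg.
Tool frame: the origin (TCP) lies midway between the tips of the shut fingers; the grasp point (between the pads) lies 19 mm behind it (env.hold_point_z is the distance from the TCP to the grasp point, in mm); z points along the fingers, y is the line along which they close (so a half turn about z gives the same grasp; the last joint's range is limited). The gripper opens to 88 mm and grips with 3 to 60 N. Pads are 18 mm wide; open, the fingers measure 123 mm over their backs; the gripper's body (75 mm by 187 mm) begins 45 mm behind the grasp point.
Start: joints at [-72.989, 15.12, 91.902, -0, 72.978, -2.114], TCP at [221.148, -637.739, 238.706] pointing down, gripper open.
Joint ranges: [-150.88, 150.88], [-54.13, 125.18], [17.81, 147.31], [-75.09, 255.09], [0, 152.58], [-146.25, 146.25]. Speed limits (degrees/s): [147.25, 147.25, 180, 180, 180, 180].

INTERFACE

Orientations are given as [roll, pitch, yaw] about the fixed x, y, z axes, in that order (R = Rz(yaw) Ry(pitch) Rx(roll)).
In Python, from rig import env gives the robot as it stands. The module is installed in compiled form; this text tells all that it offers.
- The arm moves only by the tool send_rows, never from a script. Its argument "deltas" is a list of rows, each a list of 5 numbers: the shift along the tool's x, y, z in m, then the turn about the tool's z in degrees, then the opening, from 0 (shut) to 1 (fully open). In form: [[tx, ty, tz, yaw, grip], ...]. A call has 1 to 10 rows; each row is the pose to reach, as a shift and turn from the pose commanded when the call began, along the tool's axes at that moment; what a row does not reach only later rows make up. A row lasts 1/12 s, in which the tool goes at most 41.7 mm and 7.16 degrees, less where a joint would pass 70% of its speed; a pose out of reach is approached as far as the arm can. A call with a gripper value outside its range is refused whole. The fingers move at their own pace and stop on an object; "grip_force" is the grip in N (left out, the last holds). Time passes only in rows, so rows that repeat a pose let the fingers close. It gives the time, the measured TCP pose, the force, the opening and the grip force at its end, in the units of the state.
- env.sense(): the state, without advancing time (a new reading comes with each control period).
- env.get_image(name): name is "scene" or "top"; returns a dict with "pixels" (480x640x3 uint8, red, green, blue), "fx", "fy", "cx", "cy" (pixels), "eye" and "rotation" of the camera in the world. Camera axes: x right, y up, looking along -z (the intrinsics and any distortion apply to the point x, -y, -z); pixel columns grow to the right and rows downward; lengths in mm; the calibration is good to about 2 mm. A picture is of the moment at which its call begins. There is no depth.
- env.finish_job(): hands the job in; it is judged then, once.
The state is a dict: "clock": time; "joints": joint angles; "joint_vel": joint speeds; "effort": joint torques, N m; "ee_pos": TCP position; "orientation": TCP orientation; "wrist_force": force on the tool from outside, world axes, zero at the start; "moment": the same for the moment, N m; "grip_width": finger opening in mm; "grip_force": force on a finger pad.
Only numpy, scipy, OpenCV 4.12 (cv2) and the standard library are available. Lean on these libraries where they do the work, as an engineer would, in place of code of your own. Each camera call takes 0.05 s, during which the arm holds its last target. There are 200 camera calls.

## Working session

There is one attempt and no reset: what is moved stays moved. The work goes in short steps, Python scripts to look and compute and a tool call to move; the robot and the scene stay as the last step left them, time stands still between calls to the robot, and variables do not carry over. Pictures are saved under pics/ and viewed, at most 10 in all, crops included, and the job is handed in when it is done.

Besides the shell and the picture viewer there is one more tool, called after "Request:" as a command line: name --pt "numbers of a row" for each row, then --argument value for the rest. send_rows: Moves the arm, as the interface text tells. Its arguments: {"type":"object","properties":{"deltas":{"type":"array"},"grip_force":{"type":"number"}},"required":["deltas"]}

```bash
mkdir -p pics
cat > h.py <<'E'
import numpy as np, cv2, json
from rig import env
def snap(n,f):
    i=env.get_image(n); cv2.imwrite(f'pics/{f}.png',cv2.cvtColor(i['pixels'],cv2.COLOR_RGB2BGR))
    np.save(f'pics/{f}.npy',{k:v for k,v in i.items()},allow_pickle=True); return i
def load(f): return np.load(f'pics/{f}.npy',allow_pickle=True).item()
def ray(i,u,v,z):
    d=np.array([(u-i['cx'])/i['fx'],-(v-i['cy'])/i['fy'],-1.]); d=np.array(i['rotation']).reshape(3,3)@d
    e=np.array(i['eye']); return e+d*(z-e[2])/d[2]
def proj(i,p):
    c=np.array(i['rotation']).reshape(3,3).T@(np.array(p,float)-np.array(i['eye'])); return i['cx']+i['fx']*c[0]/-c[2], i['cy']-i['fy']*c[1]/-c[2]
E
python3 - <<'E'
from h import *
for n in('top','scene'):
    i=snap(n,n+'0'); print({k:v for k,v in i.items() if k!='pixels'})
print(env.sense())
E
```

```text
{'fx': 586.0258056396922, 'fy': 586.0258056396922, 'cx': 314.23082299477795, 'cy': 242.948464506646, 'eye': array([ 373.52712255,   -4.1509335 , 1060.57808362]), 'rotation': array([ 10.78341572,   1.08330785, -89.34895453])}
{'fx': 543.8784094454826, 'fy': 543.8784094454826, 'cx': 324.2783046117325, 'cy': 241.30057826286682, 'eye': array([ 875.57529428, -369.87255034,  847.23492996]), 'rotation': array([33.27626364, -0.34621913, 40.8628881 ])}
{'clock': 0.1, 'joints': array([-7.29884545e+01,  1.51659720e+01,  9.19713620e+01, -1.02049125e-03,
        7.29773886e+01, -2.11497148e+00]), 'joint_vel': array([ 0.04817263, -0.09657053, -0.17262468,  0.02591088,  0.03330921,
       -0.00236425]), 'effort': array([ 1.00729500e-03, -5.03622043e+01, -3.58070076e+01,  7.31664570e-02,
        2.33715051e-02, -6.06189360e-05]), 'ee_pos': array([ 220.96850286, -637.14519773,  237.51870052]), 'orientation': array([-1.79885320e+02, -3.25929574e-03,  1.91268134e+01]), 'wrist_force': array([ 0.10316973, -0.90185598,  0.17891006]), 'moment': array([0.04372539, 0.02589858, 0.02532286]), 'grip_force': 0.0, 'grip_width': 88.38541036092019}
```

View pics/top0.png

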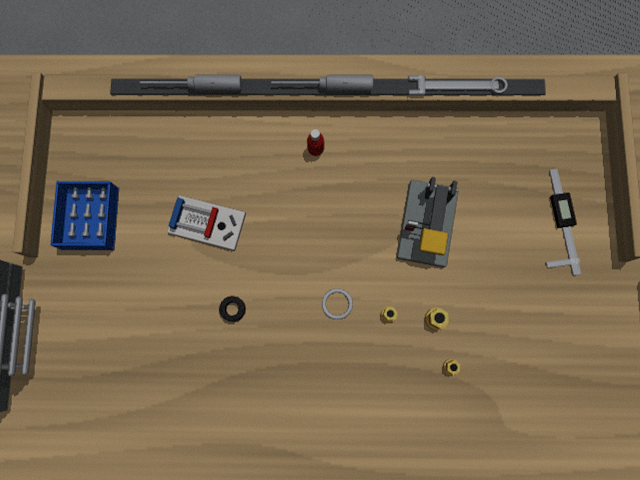

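View pics/scene0.png

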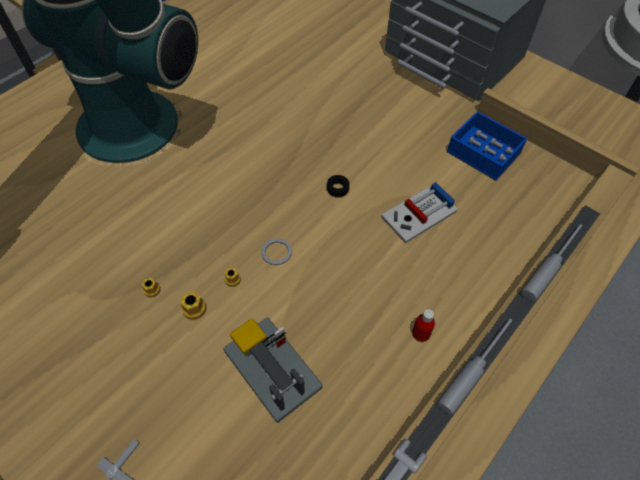

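```bash
sed -i 's/import numpy as np, cv2, json/&\nfrom scipy.spatial.transform import Rotation as Ro/; s/np.array(i\[.rotation.\]).reshape(3,3)/Ro.from_euler("xyz",i["rotation"],degrees=True).as_matrix()/' h.py
python3 - <<'E'
from h import *
i=load('top0'); p=cv2.cvtColor(i['pixels'],cv2.COLOR_RGB2BGR)
def c(x,y,w,h,s): return cv2.resize(p[y:y+h,x:x+w],None,fx=s,fy=s,interpolation=cv2.INTER_CUBIC)
a=c(375,295,100,90,4); b=c(160,185,100,75,4); d=c(390,170,80,105,4)
print(a.shape,b.shape,d.shape)
m=np.zeros((600,800,3),np.uint8); m[:300,:400]=b[:300]; m[240+60:600,:400]=a[:300]; m[:420,400:720]=d
cv2.imwrite('pics/crop.png',m)
for n,u,v,z in[('nut',437,318,36),('bottle',316,135,80),('collar',232,309,18),('ret',337,304,6),('seat?',222,226,12),('pad',433,242,70)]: print(n,ray(i,u,v,z).round(1))
s=load('scene0'); print(ray(s,192,299,36).round(1))
E
```

```text
(360, 400, 3) (300, 400, 3) (420, 320, 3)
nut [ 437.9 -196.6   36. ]
bottle [754.1  15.6  80. ]
collar [451.2 162.7  18. ]
ret [462.9 -24.1   6. ]
seat? [603.4 187.8  12. ]
pad [ 565.2 -187.    70. ]
[ 440.1 -195.7   36. ]
```

View pics/crop.png

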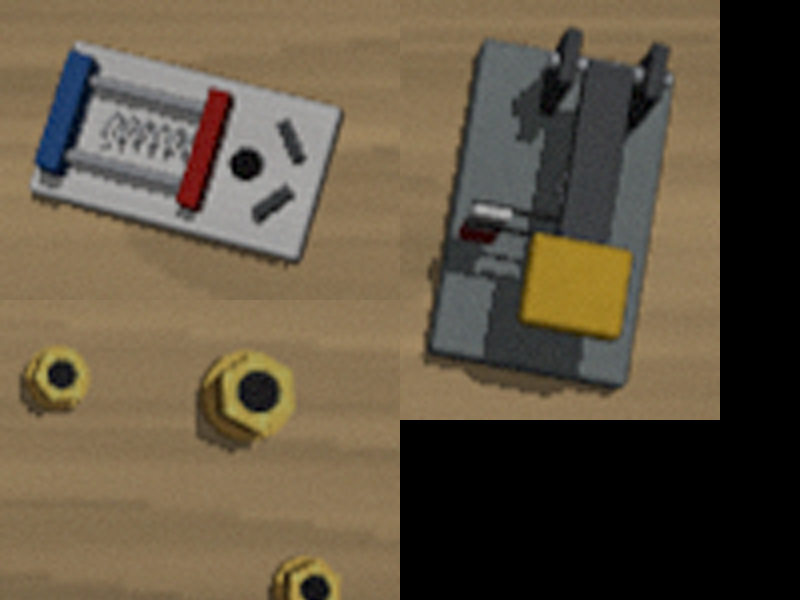

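Run:
```python
from h import *
t=load('top0'); s=load('scene0')
def grad(i):
    g=cv2.GaussianBlur(i['pixels'],(0,0),.7).astype(np.float32); return np.hypot(cv2.Sobel(g,-1,1,0),cv2.Sobel(g,-1,0,1)).max(2)
def score(G,i,P):
    uv=np.array([proj(i,p) for p in P],np.float32); return cv2.remap(G,uv[:,:1],uv[:,1:],1).mean()
def poly(c):
    c=np.array(c,float); return np.concatenate([np.linspace(a,b,12) for a,b in zip(c,np.roll(c,-1,0))])
def fit(shape,x0,y0,a0s,name,r=5):
    for n,i in(('top',t),('scene',s)):
        G=grad(i); best=[]
        for a in a0s:
            R=Ro.from_euler('z',a,degrees=True).as_matrix(); Q=shape@R.T
            for dx in np.arange(-r,r+.1,1):
                for dy in np.arange(-r,r+.1,1): best.append((score(G,i,Q+[x0+dx,y0+dy,0]),x0+dx,y0+dy,a))
        best.sort(reverse=True); print(name,n,[tuple(np.round(b,1).tolist()) for b in best[:5]])
th=np.radians(np.arange(6)*60+30); hx=poly(np.c_[15/np.cos(np.pi/6)*np.cos(th),15/np.cos(np.pi/6)*np.sin(th),0*th+36])
fit(hx,438,-196,range(0,60,3),'nut')
# nest initial
P=[ray(t,*u,12) for u in((245.75,211.75),(234.5,250.75),(221.5,225.75))]; print(np.round(P,1))
d=P[0]-P[1]; a=np.degrees(np.arctan2(d[1],d[0])); print('nest x dir',a, np.linalg.norm(d), ray(s,408,218,12))
nb=poly([[-37,-35,12],[37,-35,12],[37,95,12],[-37,95,12]])
fit(nb,P[2][0],P[2][1],a+np.arange(-8,9,2),'nest',6)
pad=poly([[-20,-22,70],[20,-22,70],[20,22,70],[-20,22,70]])
fit(pad,565,-187,np.arange(-22,8,3),'pad',6)
```

```text
nut top [(173.4, 442.0, -194.0, 36.0), (173.0, 443.0, -194.0, 27.0), (172.6, 442.0, -194.0, 33.0), (172.2, 442.0, -194.0, 30.0), (171.6, 443.0, -194.0, 24.0)]
nut scene [(159.6, 443.0, -192.0, 27.0), (158.2, 443.0, -192.0, 24.0), (158.0, 443.0, -192.0, 30.0), (157.5, 442.0, -192.0, 33.0), (157.4, 442.0, -192.0, 36.0)]
[[630.6 145.   12. ]
 [557.4 163.1  12. ]
 [603.9 188.7  12. ]]
nest x dir -13.900611143213302 75.40481318110362 [605.65473548 191.99948253  12.        ]
nest top [(237.5, 603.9, 189.7, -13.9), (237.3, 604.9, 189.7, -13.9), (227.2, 603.9, 188.7, -13.9), (226.0, 603.9, 190.7, -13.9), (226.0, 604.9, 190.7, -13.9)]
nest scene [(165.6, 605.9, 189.7, -13.9), (163.6, 604.9, 185.7, -13.9), (162.6, 605.9, 190.7, -13.9), (162.2, 604.9, 189.7, -13.9), (161.2, 605.9, 188.7, -13.9)]
pad top [(219.0, 567.0, -188.0, -10.0), (217.8, 567.0, -188.0, -13.0), (217.7, 567.0, -189.0, -10.0), (216.0, 567.0, -189.0, -13.0), (213.5, 566.0, -188.0, -13.0)]
pad scene [(211.1, 569.0, -188.0, -10.0), (208.9, 569.0, -188.0, -13.0), (207.1, 569.0, -189.0, -10.0), (203.1, 568.0, -188.0, -10.0), (202.4, 569.0, -189.0, -13.0)]
```

Run:
```python
from h import *
t=load('top0'); s=load('scene0')
th=np.radians(np.arange(6)*60+30)
H=np.c_[15/np.cos(np.pi/6)*np.cos(th),15/np.cos(np.pi/6)*np.sin(th),0*th+36]
for n,i in(('top',t),('scene',s)):
    g=cv2.GaussianBlur(i['pixels'],(0,0),.6).astype(np.float32); G=np.hypot(cv2.Sobel(g,-1,1,0),cv2.Sobel(g,-1,0,1)).max(2)
    c=(438,-196.6) if n=='top' else (440,-195.7); r=[]
    for a in range(0,60,3):
        Q=H@Ro.from_euler('z',a,degrees=True).as_matrix().T; P=np.concatenate([np.linspace(x,y,12) for x,y in zip(Q,np.roll(Q,-1,0))])
        m=0
        for dx in(-1,0,1):
            for dy in (-1,0,1):
                uv=np.array([proj(i,p+[c[0]+dx,c[1]+dy,0]) for p in P],np.float32); m=max(m,cv2.remap(G,uv[:,:1],uv[:,1:],1).mean())
        r.append((a,int(m)))
    print(n,r)
    x,y=map(int,proj(i,(*c,20))); cv2.imwrite(f'pics/n{n}.png',cv2.resize(cv2.cvtColor(i['pixels'][y-22:y+22,x-22:x+22],cv2.COLOR_RGB2BGR),(390,390),interpolation=cv2.INTER_LANCZOS4))
cv2.imwrite('pics/n.png',np.hstack([cv2.imread('pics/ntop.png'),cv2.imread('pics/nscene.png')]))
```

```text
top [(0, 124), (3, 123), (6, 124), (9, 122), (12, 120), (15, 118), (18, 115), (21, 115), (24, 116), (27, 115), (30, 117), (33, 118), (36, 120), (39, 120), (42, 122), (45, 123), (48, 125), (51, 125), (54, 126), (57, 125)]
scene [(0, 119), (3, 119), (6, 121), (9, 123), (12, 124), (15, 125), (18, 126), (21, 127), (24, 127), (27, 127), (30, 127), (33, 126), (36, 125), (39, 123), (42, 122), (45, 121), (48, 121), (51, 121), (54, 119), (57, 118)]
```

View pics/n.png

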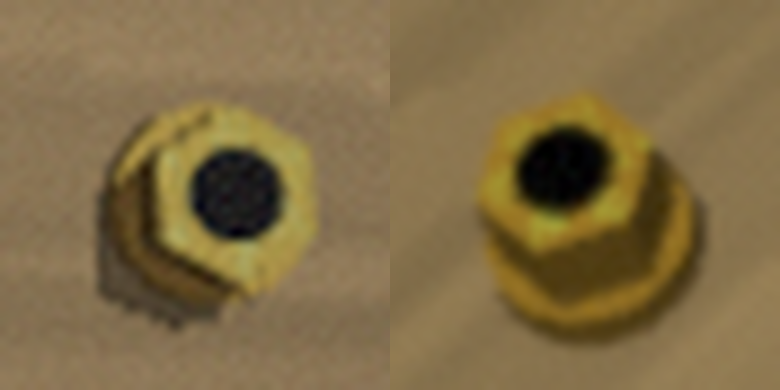

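Run:
```python
from h import *
s=load('scene0'); x,y=map(int,proj(s,(440,-195.7,20)))
V=np.array([(480,195),(535,250),(640,225),(652,150),(590,95),(498,122)],float)-[390,0]
W=np.array([ray(s,x-22+(u+.5)/8.86-.5,y-22+(v+.5)/8.86-.5,36) for u,v in V])
d=np.roll(W,-1,0)-W; print(W.mean(0).round(1),np.hypot(d[:,0],d[:,1]).round(1),((np.degrees(np.arctan2(d[:,1],d[:,0]))+90)%60).round(1))
# tool deltas: position & yaw
e=env.sense(); p=e['ee_pos']; w=np.radians(e['orientation'][2]); R=Ro.from_euler('xyz',e['orientation'],degrees=True).as_matrix()
print(p,e['orientation'],(R.T@(np.array([439,-196,100])-p)).round(1))
```

```text
[ 439.6 -198.7   36. ] [16.4 19.5 15.7 17.6 17.6 15.4] [27.1 26.3 39.9 29.5 30.2 36.5]
[ 220.96850286 -637.14519773  237.51870052] [-1.79885320e+02 -3.25929574e-03  1.91268134e+01] [ 350.5 -345.1  138.2]
```

Request:
send_rows --pt "0.03 -0.03 0.012 -7 1" --pt "0.065 -0.064 0.025 -14 0.8" --pt "0.1 -0.098 0.038 -21 0.7" --pt "0.135 -0.132 0.05 -28 0.7" --pt "0.17 -0.166 0.062 -34 0.7" --pt "0.205 -0.2 0.075 -38 0.7" --pt "0.24 -0.235 0.09 -38 0.7" --pt "0.275 -0.27 0.1 -38 0.7" --pt "0.31 -0.305 0.12 -38 0.7" --pt "0.35 -0.345 0.138 -38 0.7"

```text
clock: 0.93
ee_pos: [399.9, -275.8, 128.5]
orientation: [180.0, -0.0, 57.1]
wrist_force: [0.2, 0.3, -0.9]
grip_width: 61.5
grip_force: 0.0
```

```bash
cat >> h.py <<'E'
def to(x,y,z):
    e=env.sense(); R=Ro.from_euler('xyz',e['orientation'],degrees=True).as_matrix()
    print(e['clock'],e['ee_pos'].round(1),e['orientation'].round(1),e['wrist_force'].round(1),round(e['grip_width'],1),'delta',(R.T@(np.array([x,y,z])-e['ee_pos'])).round(1))
E
python3 -c "
from h import *
to(439,-196.5,15)"
```

```text
0.9333 [ 399.9 -275.8  128.5] [180.   -0.   57.1] [ 0.2  0.3 -0.9] 61.5 delta [ 87.8 -10.3 113.5]
```

Request:
send_rows --pt "0.03 -0.004 0 0 0.7" --pt "0.05 -0.006 0.01 0 0.7" --pt "0.05 -0.006 0.02 0 0.7" --pt "0.05 -0.006 0.02 0 0.7"

```text
clock: 1.27
ee_pos: [420.3, -230.8, 106.7]
orientation: [-179.8, 0.0, 57.3]
wrist_force: [-0.9, -0.6, -0.3]
grip_width: 61.9
grip_force: 0.0
```

```bash
python3 -c "
from h import *
to(439,-196.5,15)
i=snap('top','t1'); s=snap('scene','s1')
a=cv2.cvtColor(i['pixels'][260:400,340:540],cv2.COLOR_RGB2BGR); x,y=map(int,proj(s,(439,-196,30)));b=cv2.cvtColor(s['pixels'][y-70:y+70,x-100:x+100],cv2.COLOR_RGB2BGR)
cv2.imwrite('pics/m1.png',cv2.resize(np.hstack([a,b]),None,fx=2,fy=2))"
```

```text
1.2667 [ 420.3 -230.8  106.7] [-179.8    0.    57.3] [-0.9 -0.6 -0.3] 61.9 delta [39.  -2.4 91.7]
```

View pics/m1.png

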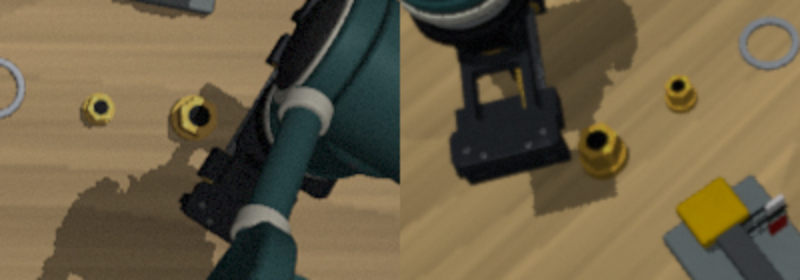

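Request:
send_rows --pt "0.02 -0.002 0.01 0 0.7" --pt "0.039 -0.003 0.03 0 0.7" --pt "0.039 -0.003 0.055 0 0.7" --pt "0.039 -0.003 0.08 0 0.7" --pt "0.039 -0.003 0.086 0 0.7" --pt "0.039 -0.003 0.086 0 0.7" --pt "0.039 -0.003 0.086 0 0.7"

```text
clock: 1.95
ee_pos: [440.4, -199.2, 23.6]
orientation: [180.0, 0.0, 57.0]
wrist_force: [-0.8, 0.2, 1.1]
grip_width: 61.2
grip_force: 0.0
```

```bash
python3 -c "
from h import *
to(439,-196.5,15)"
```

```text
1.95 [ 440.4 -199.2   23.6] [180.   0.  57.] [-0.8  0.2  1.1] 61.2 delta [ 1.5 -2.7  8.6]
```

Lower to tip height 15 mm and close.

Request:
send_rows --pt "0.002 -0.003 0.008 0 0.7" --pt "0.002 -0.003 0.0085 0 0.6" --pt "0.002 -0.003 0.0085 0 0.5" --pt "0.002 -0.003 0.0085 0 0.3" --pt "0.002 -0.003 0.0085 0 0.1" --pt "0.002 -0.003 0.0085 0 0.1" --pt "0.002 -0.003 0.0085 0 0.1" --pt "0.002 -0.003 0.0085 0 0.1" --grip_force 30

```text
clock: 2.62
ee_pos: [439.5, -195.0, 15.1]
orientation: [179.9, -0.0, 57.1]
wrist_force: [-0.3, 0.4, 3.1]
grip_width: 29.7
grip_force: 29.6
```

```bash
python3 -c "
from h import *
to(439,-196.5,15); print(env.sense()['grip_force'])"
```

```text
2.6167 [ 439.5 -195.    15.1] [179.9  -0.   57.1] [-0.3  0.4  3.1] 29.7 delta [-1.5  0.3  0.1]
29.615840746555477
```

Request:
send_rows --pt "0 0 -0.03 0 0.1" --pt "0 0 -0.07 0 0.1" --pt "0.02 -0.003 -0.1 -3 0.1" --pt "0.055 -0.009 -0.115 -7 0.1" --pt "0.095 -0.016 -0.115 -10 0.1" --pt "0.135 -0.022 -0.115 -13 0.1" --pt "0.175 -0.029 -0.115 -16 0.1" --pt "0.215 -0.035 -0.115 -19 0.1" --pt "0.255 -0.042 -0.115 -19 0.1" --pt "0.28 -0.046 -0.115 -19 0.1"

```text
clock: 3.45
ee_pos: [552.7, 68.9, 129.1]
orientation: [-180.0, -0.1, 76.2]
wrist_force: [0.0, -0.0, -1.5]
grip_width: 29.7
grip_force: 29.6
```

```bash
python3 -c "
from h import *
to(601,174,100)"
```

```text
3.45 [552.7  68.9 129.1] [-1.80e+02 -1.00e-01  7.62e+01] [ 0.  -0.  -1.5] 29.7 delta [113.5  21.9  29.2]
```

Request:
send_rows --pt "0.035 0.007 0 0 0.1" --pt "0.075 0.014 0.01 0 0.1" --pt "0.1 0.02 0.02 0 0.1" --pt "0.112 0.022 0.03 0 0.1" --pt "0.112 0.022 0.03 0 0.1" --pt "0.112 0.022 0.03 0 0.1" --pt "0.112 0.022 0.03 0 0.1"

```text
clock: 4.03
ee_pos: [599.4, 167.7, 98.9]
orientation: [-179.9, 0.1, 76.1]
wrist_force: [0.1, -0.7, -2.0]
grip_width: 30.1
grip_force: 29.6
```

```bash
python3 -c "
from h import *
to(601,174,37)
i=snap('top','t2'); s=snap('scene','s2')
x,y=map(int,proj(i,(601,174,50)));a=cv2.cvtColor(i['pixels'][y-60:y+60,x-80:x+80],cv2.COLOR_RGB2BGR); x,y=map(int,proj(s,(601,174,70)));b=cv2.cvtColor(s['pixels'][y-60:y+60,x-80:x+80],cv2.COLOR_RGB2BGR); print(x-80,y-60)
cv2.imwrite('pics/m2.png',cv2.resize(np.hstack([a,b]),None,fx=2.5,fy=2.5))"
```

```text
4.0333 [599.4 167.7  98.9] [-1.799e+02  1.000e-01  7.610e+01] [ 0.1 -0.7 -2. ] 30.1 delta [ 6.6  0.1 61.8]
324 143
```

View pics/m2.png

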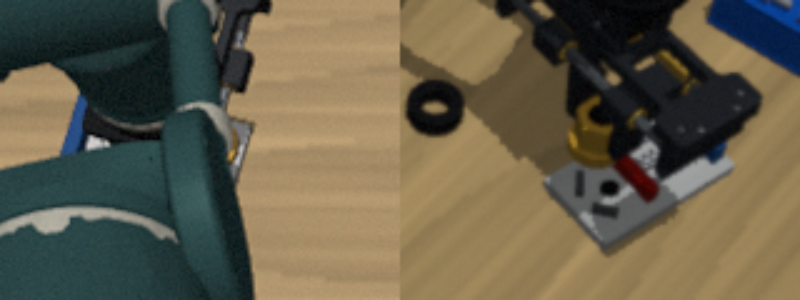

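Request:
send_rows --pt "0.003 0 0.02 0 0.1" --pt "0.006 0 0.04 0 0.1" --pt "0.006 0 0.055 0 0.1" --pt "0.006 0 0.0615 0 0.1" --pt "0.006 0 0.0615 0 0.1" --pt "0.006 0 0.0615 0 0.1" --pt "0.006 0 0.0615 0 0.1" --grip_force 40

```text
clock: 4.72
ee_pos: [603.0, 174.4, 39.5]
orientation: [179.9, -0.1, 76.1]
wrist_force: [0.9, -1.0, -1.1]
grip_width: 29.8
grip_force: 39.5
```

```bash
python3 -c "
from h import *
to(604.7+.242*4,189.5+.97*4,37)
s=snap('scene','s3')
x,y=map(int,proj(s,(603,180,30)));b=cv2.cvtColor(s['pixels'][y-40:y+40,x-50:x+50],cv2.COLOR_RGB2BGR)
cv2.imwrite('pics/m3.png',cv2.resize(b,None,fx=6,fy=6,interpolation=2))"
```

```text
4.7167 [603.  174.4  39.5] [ 1.799e+02 -1.000e-01  7.610e+01] [ 0.9 -1.  -1.1] 29.8 delta [19.  -2.   2.5]
```

View pics/m3.png

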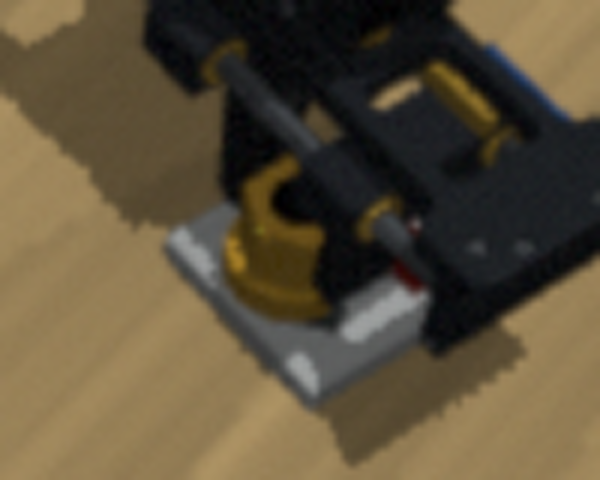

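Request:
send_rows --pt "0 -0.001 0.002 0 0.1" --pt "0.004 -0.001 0.002 0 0.1" --pt "0.008 -0.001 0.002 0 0.1" --pt "0.012 -0.001 0.002 0 0.1" --pt "0.016 -0.001 0.002 0 0.1" --pt "0.019 -0.001 0.002 0 0.1" --pt "0.019 -0.001 0.002 0 0.1" --pt "0.019 -0.001 0.002 0 0.1"

```text
clock: 5.43
ee_pos: [605.5, 192.5, 36.1]
orientation: [-180.0, 0.1, 76.2]
wrist_force: [-1.0, -6.2, 1.6]
grip_width: 30.0
grip_force: 39.4
```

```bash
python3 -c "
from h import *
for k in range(4):
  to(604.7+.242*4,189.5+.97*4,27.1); i=snap(['top','scene'][k%2],'q%d'%k)"
```

```text
5.4333 [605.5 192.5  36.1] [-1.80e+02  1.00e-01  7.62e+01] [-1.  -6.2  1.6] 30.0 delta [0.9 0.  9. ]
5.4833 [605.5 192.4  36.2] [-1.80e+02  1.00e-01  7.62e+01] [-1.7 -5.7  1.8] 30.0 delta [ 1.  -0.   9.1]
5.5333 [605.4 192.4  36.2] [-1.80e+02  1.00e-01  7.62e+01] [-2.  -5.6  1.3] 30.0 delta [1.  0.  9.1]
5.5833 [605.4 192.4  36.1] [-1.80e+02  1.00e-01  7.62e+01] [-0.6 -6.7  1.1] 30.2 delta [1.1 0.  9. ]
```

Request:
send_rows --pt "0.0035 0 0 0 0.1" --pt "0.0035 0 0 0 0.1" --pt "0.0035 0 0.004 0 0.1" --pt "0.0035 0 0.007 0 0.1" --pt "0.0035 0 0.0085 0 0.1" --pt "0.0035 0 0.0085 0 0.1" --pt "0.0035 0 0.0085 0 0.1"

```text
clock: 6.22
ee_pos: [605.8, 195.3, 27.3]
orientation: [-179.9, 0.2, 76.2]
wrist_force: [-1.0, -6.6, -0.0]
grip_width: 30.0
grip_force: 39.4
```

```bash
python3 -c "
from h import *
for k in range(3):
  to(604.7,189.5,27.1); i=snap(['top','scene'][k%2],'r%d'%k)"
```

```text
6.2167 [605.8 195.3  27.3] [-179.9    0.2   76.2] [-1.  -6.6 -0. ] 30.0 delta [-5.9  0.3  0.2]
6.2667 [605.9 195.3  27.3] [-179.9    0.2   76.2] [-1.5 -6.6  1.1] 29.5 delta [-6.   0.3  0.2]
6.3167 [605.9 195.4  27.3] [-179.9    0.2   76.2] [-1.9 -7.5  0.5] 29.8 delta [-6.   0.2  0.2]
```

Request:
send_rows --pt "0 0 0.001 0 0.1" --pt "0 0 0.001 0 0.1" --pt "0 0 0.001 0 0.1" --pt "0 0 0.001 0 0.3" --pt "0 0 0.001 0 0.5" --pt "0 0 0.001 0 0.55" --pt "0 0 0.001 0 0.55" --pt "0 0 0.001 0 0.55" --pt "0 0 0.001 0 0.55"

```text
clock: 7.12
ee_pos: [606.5, 197.2, 26.6]
orientation: [180.0, -0.0, 76.1]
wrist_force: [-0.7, 0.2, 0.7]
grip_width: 48.4
grip_force: 0.0
```

Request:
send_rows --pt "0 0 -0.02 0 0.55" --pt "0 0 -0.05 0 0.55" --pt "0 0 -0.09 0 0.55" --pt "-0.03 0 -0.11 0 0.4" --pt "-0.07 0 -0.12 0 0.2" --pt "-0.11 0 -0.12 0 0" --pt "-0.15 0 -0.12 0 0" --pt "-0.19 0 -0.12 0 0" --pt "-0.21 0 -0.12 0 0" --pt "-0.21 0 -0.12 0 0"

```text
clock: 7.95
ee_pos: [554.9, -10.6, 146.6]
orientation: [180.0, 0.1, 75.9]
wrist_force: [0.1, 0.7, 0.2]
grip_width: 4.1
grip_force: 0.0
```

```bash
python3 -c "
from h import *
to(568,-188,110)
i=snap('top','t4'); s=snap('scene','s4')
c=[]
for q in(i,s):
  x,y=map(int,proj(q,(608,205,30)));c.append(cv2.cvtColor(q['pixels'][y-40:y+40,x-40:x+40],cv2.COLOR_RGB2BGR))
  for p in [(604.7,189.5,48)]: print(proj(q,p),proj(q,p)[0]-x+40,proj(q,p)[1]-y+40)
cv2.imwrite('pics/m4.png',cv2.resize(np.hstack(c),None,fx=5,fy=5,interpolation=2))"
```

```text
7.95 [554.9 -10.6 146.6] [1.80e+02 1.00e-01 7.59e+01] [0.1 0.7 0.2] 4.1 delta [-168.9   55.9   36.8]
(np.float64(217.56553433504695), np.float64(220.92711530540737)) 47.56553433504695 39.92711530540737
(np.float64(409.4174705219532), np.float64(207.09272161578957)) 35.41747052195319 39.09272161578957
```

View pics/m4.png

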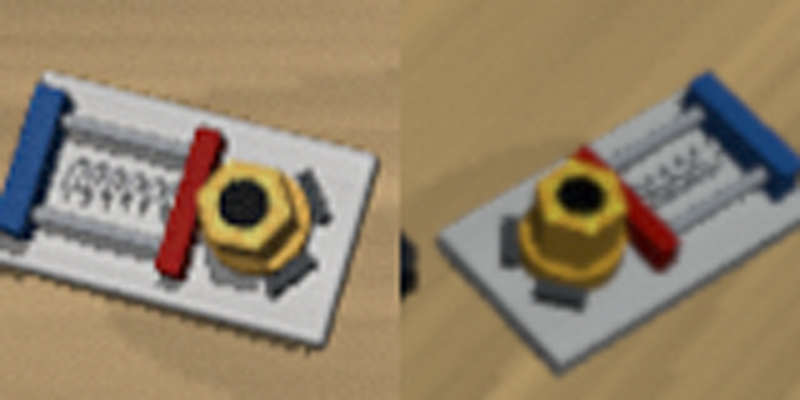

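Request:
send_rows --pt "-0.035 0.012 0 0 0" --pt "-0.07 0.024 0.005 0 0" --pt "-0.105 0.036 0.015 0 0" --pt "-0.14 0.048 0.025 0 0" --pt "-0.165 0.055 0.035 0 0" --pt "-0.168 0.056 0.05 0 0" --pt "-0.168 0.056 0.058 0 0" --pt "-0.168 0.056 0.058 0 0" --pt "-0.168 0.056 0.058 0 0"

```text
clock: 8.8
ee_pos: [570.0, -181.8, 87.7]
orientation: [-179.9, -0.0, 76.2]
wrist_force: [1.1, 0.3, -0.1]
grip_width: 0.6
grip_force: 0.0
```

```bash
python3 -c "
from h import *
to(568,-188,70)"
```

```text
8.8 [ 570.  -181.8   87.7] [-179.9   -0.    76.2] [ 1.1  0.3 -0.1] 0.6 delta [-6.5 -0.4 17.7]
```

Press in small steps: first to about 5 mm below the released paddle height.

Request:
send_rows --pt "-0.004 0 0.004 0 0" --pt "-0.006 0 0.008 0 0" --pt "-0.006 0 0.012 0 0" --pt "-0.006 0 0.016 0 0" --pt "-0.006 0 0.019 0 0" --pt "-0.006 0 0.022 0 0" --pt "-0.006 0 0.022 0 0" --pt "-0.006 0 0.022 0 0"

```text
clock: 9.47
ee_pos: [568.4, -189.2, 66.8]
orientation: [-180.0, -0.0, 76.1]
wrist_force: [-3.4, 1.3, 5.6]
grip_width: 0.6
grip_force: 2.7
```

```bash
python3 -c "
from h import *
to(568,-188,54)"
```

```text
9.4667 [ 568.4 -189.2   66.8] [-180.    -0.    76.1] [-3.4  1.3  5.6] 0.6 delta [ 1.1 -0.6 12.8]
```

Request:
send_rows --pt "0 0 0.003 0 0" --pt "0 0 0.006 0 0" --pt "0 0 0.009 0 0" --pt "0 0 0.011 0 0" --pt "0 0 0.0115 0 0" --pt "0 0 0.0115 0 0" --pt "0 0 0.0115 0 0"

```text
clock: 10.05
ee_pos: [568.6, -189.3, 56.2]
orientation: [-180.0, -0.0, 76.1]
wrist_force: [-4.9, 1.7, 9.6]
grip_width: 0.5
grip_force: 5.0
```

```bash
python3 -c "
from h import *
to(568,-188,54)
s=snap('scene','s5'); i=snap('top','t5')
c=[]
for q in (i,s):
  x,y=map(int,proj(q,(590,-170,50)));c.append(cv2.cvtColor(q['pixels'][y-40:y+40,x-40:x+40],cv2.COLOR_RGB2BGR))
cv2.imwrite('pics/m5.png',cv2.resize(np.hstack(c),None,fx=5,fy=5,interpolation=2)); to(568,-188,54)"
```

```text
10.05 [ 568.6 -189.3   56.2] [-180.    -0.    76.1] [-4.9  1.7  9.6] 0.5 delta [ 1.1 -0.9  2.2]
10.15 [ 568.6 -189.3   56.3] [-180.    -0.    76.1] [-4.2  2.3  9.1] 0.1 delta [ 1.1 -0.9  2.3]
```

View pics/m5.png

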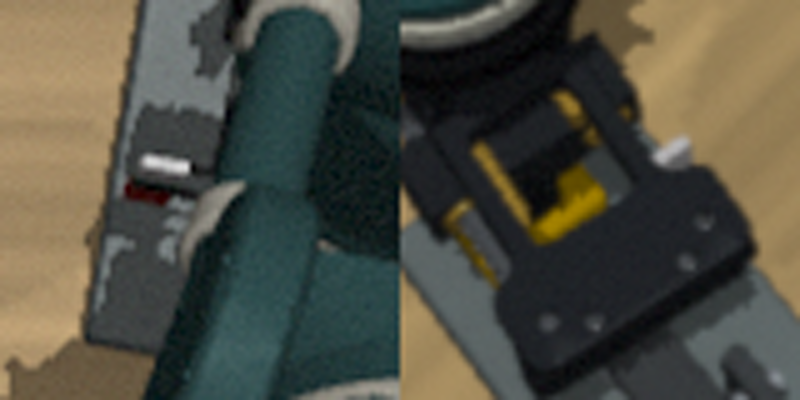

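Request:
send_rows --pt "0 0 0.001 0 0" --pt "0 0 0.001 0 0" --pt "0 0 0.001 0 0" --pt "0 0 0.001 0 0" --pt "0 0 0.001 0 0" --pt "0 0 0.001 0 0" --pt "0 0 0.001 0 0" --pt "0 0 0.001 0 0" --pt "0 0 0.001 0 0" --pt "0 0 0.001 0 0"

```text
clock: 10.98
ee_pos: [568.6, -189.3, 55.4]
orientation: [-180.0, -0.0, 76.1]
wrist_force: [-5.6, 2.3, 10.8]
grip_width: 0.3
grip_force: 5.2
```

```bash
python3 -c "
from h import *
to(568,-188,54); print(env.finish_job())"
```

```text
10.9833 [ 568.6 -189.3   55.4] [-180.    -0.    76.1] [-5.6  2.3 10.8] 0.3 delta [ 1.2 -0.9  1.4]
the job is handed in; nothing more can be done
None
```

I handed the job in at about 11 s with the nut seated in the nest, the jaw closed on it, and the arm holding the lever at about 0.15 rad; that angle is inferred from tip depth (about 14.6 mm) and force (about 10.8 N), because the gauge was hidden from both cameras, and no verdict came back.

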